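# Tension a balancer spring, then close and hold its housing

## Robot

A 6-joint arm with a two-finger parallel gripper is mounted at the origin on a cart in front of the work surface, level with it; the furniture and walls round the work are solid. World frame = base frame: x ahead of the robot, y to its left, z up, the work surface at z = 0. Lengths are in mm, angles in rad, forces in N, time in s.
With the tool pointing down it reaches from about 350 to 850 mm from the base axis. Payload 8.1 kg.
Tool frame: the origin (TCP) lies at the centre of the arm's flange, where the gripper is bolted on; the fingertips stand 173 mm ahead of it and the grasp point (between the pads) lies 155 mm ahead of it; z points along the fingers, y is the line along which they close (so a half turn about z gives the same grasp; the last joint's range is limited). The gripper opens to 85 mm and grips with 20 to 120 N. Pads are 22 mm wide; open, the fingers measure 114 mm over their backs; the gripper's body (76 mm by 85 mm) begins 54 mm behind the grasp point. The pads swing forward as they close: fully open they stand 13 mm farther back than shut.
Start: joints at [-1.336, 0.13, 1.488, -0, 1.523, -0.085], TCP at [188.646, -569.578, 404.692] pointing down, gripper open.
Joint ranges: [-2.96, 2.96], [-0.89, 2.26], [0.02, 2.5], [-1.34, 4.48], [0, 2.73], [-2.66, 2.66]. Speed limits (rad/s): [2.39, 2.39, 2.79, 3.14, 3.14, 3.14].

## Interface

Orientations are given as a unit quaternion [w, x, y, z].
In Python, from cell import ctrl gives the robot as it stands.
- The arm moves only by the shell command python3 inch.py 'ROWS' [OPENING] [FORCE]. ROWS is a JSON object with one list for each field, all of the same length, 1 to 8, a row being the entries at one place: sx, sy, sz (the shift in shares of the most that a row can go, 1 being 50 mm), ax, ay, az (a rotation vector in a scale on which 1.0 is pi rad); each row shifts and turns the commanded pose from where the row before left it, along the tool's axes as they then stand; what a row does not reach is not made up. A row lasts 1/10 s, in which the tool goes at most 50 mm and 0.15 rad, less where a joint would pass 70% of its speed; a pose out of reach is approached as far as the arm can. OPENING is the finger opening in mm, set as the command begins (- or left out keeps the last). The fingers move at their own pace and stop on an object; FORCE is the grip in N (left out, the last holds). Time passes only in rows, so rows that do not move let the fingers close. It prints the time, the measured TCP pose, the force, the opening and the grip force at its end. Shift and turn numbers lie between -1 and 1, and a call with a number outside is refused. Input that does not fit is refused with a message, and nothing moves.
- ctrl.sense(): the state, without advancing time (a new reading comes with each control period).
- ctrl.read_camera(name): name is "side" or "top"; returns a dict with "image" (420x560x3 uint8, red, green, blue), "fx", "fy", "cx", "cy" (pixels), "R" (3x3) and "t" (3): a world point X has camera coordinates R X + t. Camera axes: x right, y down, z forward; pixel columns grow to the right and rows downward; lengths in mm; the calibration is good to about 2 mm. A picture is of the moment at which its call begins. There is no depth.
- ctrl.sign_off(): hands the job in; it is judged then, once.
The state is a dict: "time_s": time; "joints": joint angles; "qd": joint speeds; "tau": joint torques, N m; "tool_pos": TCP position; "orientation": TCP orientation; "ft_force": force on the tool from outside, world axes, zero at the start; "wrist_torque": the same for the moment, N m; "finger_gap": finger opening in mm; "grasp_force": force on a finger pad.
Only numpy, scipy, OpenCV 4.12 (cv2) and the standard library are available. Lean on these libraries where they do the work, as an engineer would, in place of code of your own. Each camera call takes 0.05 s, during which the arm holds its last target. There are 200 camera calls.

## Task

Reassemble the blue spring balancer bolted to the plywood board. First wind the flat steel key on its spring arbor clockwise (seen from above), regripping as often as needed, until it comes up against its stop. Then pick up the blue cover (its hanging lug is the handle), fit it over the key and onto the two dowel pins, press it fully home against the sprung brass ring so that the two halves meet flush, and finish while still gripping it and pressing it shut, ready for the screws; leave everything else on the bench where it is.

Things in the scene. Friction and masses are not known exactly. Their poses are not given: they have to be found in the camera images.
- base_half: Fixed plywood board, 150 (x) x 200 (y) x 18 mm, with the blue lower housing half bolted on its middle: an open box 100 (x) x 136 (y) mm whose flat rim (parting face) is 46 mm above the bench. Origin: centre of the board's underside; z up, y along the long side. In its middle stand the winding key and, round it, the sprung brass ring; a dowel pin at two corners.
- parting_face (a point): Centre of the lower half's parting face, 46 mm above the bench; axes as base_half. The steel dowel pins, 10 mm thick with tapered tips, stand 13.5 mm above this face at x 38, y 54 mm and x -38, y -54 mm.
- key_top (a point): Centre of the key's top edge, on its turning axis, 84 mm above the bench; turns with it. Flat upright steel wing, 8 mm thick (own x), 36 mm long (own y), 38 mm high. Grip its flat faces, fingertips at least 60 mm above the bench to clear dowels and ring. Turn at most 1.5 rad to a grasp; a brake keeps it where it is left.
- winding_key (a joint): Key angle in rad, growing clockwise seen from above. 0: against the stop, fully wound, key in line with the housing's long side (y). Negative: that much still to wind; it starts between -4.2 and -3.6. Turning takes 0.09 to 0.13 N m.
- thrust_ring (a joint): How far the sprung brass ring (62 mm across, 44 mm bore, round the key) is pressed down, m. 0: free, 6 mm proud of the parting face; 0.006: level with it. It pushes up with 6 N when free, 12 N when level, so a cover let go of rises again.
- cover_half: Loose blue cover, 0.29 to 0.47 kg, lying on the bench right way up, as it is fitted. Origin: centre of its flat underside; z up, y along its long side. Flange 100 (x) x 136 (y) x 12 mm with two 12 mm through holes for the dowels at x 38, y 54 and x -38, y -54 mm. Above it a hood 58 x 84 mm, up to z 48 mm. Shut: origin at parting_face, same yaw or half a turn from it (it fits both ways).
- cover_slot (a point): Middle of the slot in the cover's underside (the cover's origin), 16 mm (x) x 46 mm (y), hood above hollow: it passes over the winding key only when the key is in line with the housing's long side.
- cover_lug (a point): Centre of the top of the cover's hanging lug, 82 mm above the cover's underside, axes as cover_half. The lug is an upright block 18 mm thick along the cover's x (grip it so), 56 mm long along y, 34 mm high above the hood.
- orange_jar: Bystander: jar with an orange lid, 94 mm across, 100 mm high, behind the work.
- amber_bottle: Bystander: amber bottle, 66 mm across, 135 mm high, at the right of the work.

How it is judged:
By the outcome, as a careful person would: the job done as asked, in the order asked, and still so for the second after the job is handed in, while the arm keeps its last pose, push and grip.
It also fails if it takes over 72 s, if anything falls off the work surface, if the arm or the gripper's body presses on something with over 40 N, if the wrist force passes 120 N, or if a joint passes its speed limit or range.

## Working session

There is one attempt and no reset: what is moved stays moved. The work goes in short steps, Python scripts to look and compute and a shell command to move; the robot and the scene stay as the last step left them, time stands still between calls to the robot, and variables do not carry over. Pictures are saved under pics/ and viewed, at most 10 in all, crops included, and the job is handed in when it is done.

```bash
ls; mkdir -p pics
python3 - <<'E'
from cell import ctrl
import cv2
for n in("side","top"):
    c=ctrl.read_camera(n); cv2.imwrite(f"pics/{n}0.png",c["image"][:,:,::-1]); print(n,c["fx"],c["cx"],c["cy"],c["R"],c["t"])
s=ctrl.sense(); print(s)
E
```

```text
cell.py
inch.py
pics
side 392.94584530786153 279.3153631355972 207.2174343540042 [[ 0.9975407  -0.06995196  0.0043893 ]
 [-0.02827118 -0.45888002 -0.88804835]
 [ 0.06413489  0.88574028 -0.45972913]] [-650.55927849   31.35539728 1165.31448995]
top 472.37330640741885 276.3408528997653 216.0617461855131 [[ 0.03074029 -0.99945017 -0.01242517]
 [-0.98585352 -0.02826823 -0.16520819]
 [ 0.16476611  0.01732795 -0.98618044]] [-128.180358    659.44929394 1168.60514173]
{'time_s': 0.1, 'joints': array([-1.33639385e+00,  1.31134895e-01,  1.48922351e+00, -8.53535474e-06,
        1.52299694e+00, -8.53828182e-02]), 'qd': array([ 6.25424169e-06, -3.17301316e-03, -2.59890364e-03, -7.51846529e-04,
       -1.60061848e-03, -1.17761962e-03]), 'tau': array([ 1.55023670e-03, -5.70950961e+01, -5.01941729e+01, -1.69631521e-04,
        8.12267623e-03,  2.64243761e-05]), 'tool_pos': array([ 188.59668554, -569.36091802,  403.69047185]), 'orientation': array([-8.78579248e-04,  9.87243964e-01,  1.59212370e-01, -6.98586866e-05]), 'ft_force': array([-0.28549786,  0.1907857 ,  0.00670061]), 'wrist_torque': array([-0.00066746,  0.04686894, -0.04845867]), 'grasp_force': 0.0, 'finger_gap': 85.37681216931865}
```

View pics/top0.png

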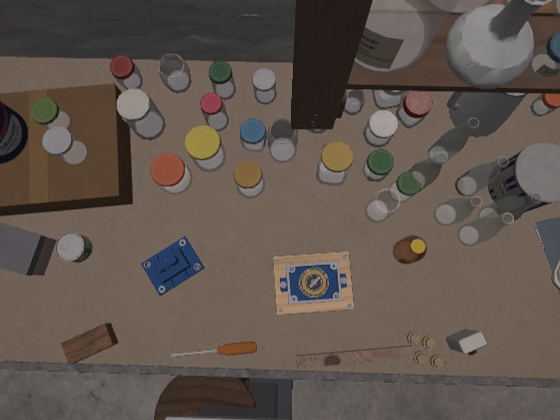

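View pics/side0.png

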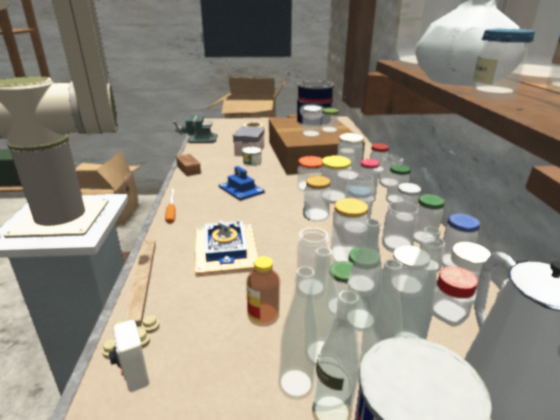

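The top view shows the board near (313,283), the cover near (173,266) and the bottle near (410,249). I'll zoom in on both parts.

Run:
```python
import cv2,numpy as np
im=cv2.imread("pics/top0.png")
a=cv2.resize(im[243:323,265:365],None,fx=7,fy=7,interpolation=cv2.INTER_CUBIC)[:,:700]
b=cv2.resize(im[228:303,130:215],None,fx=7,fy=7,interpolation=cv2.INTER_CUBIC)
cv2.imwrite("pics/a.png",a);cv2.imwrite("pics/b.png",b)
```

```text
(no output)
```

View pics/a.png

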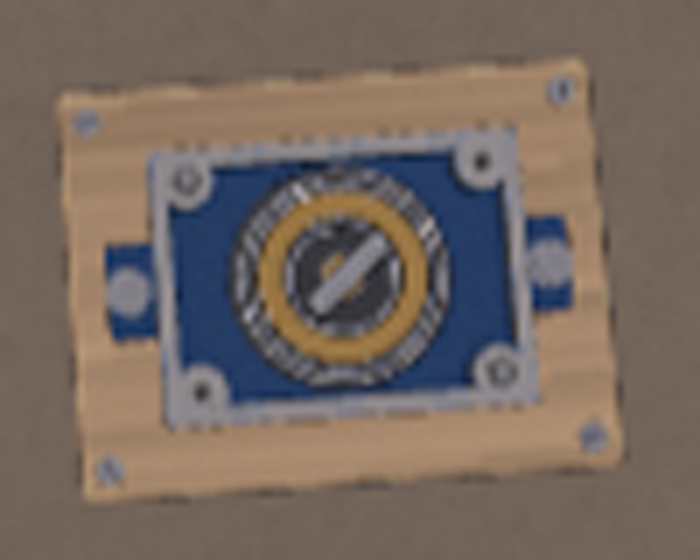

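View pics/b.png

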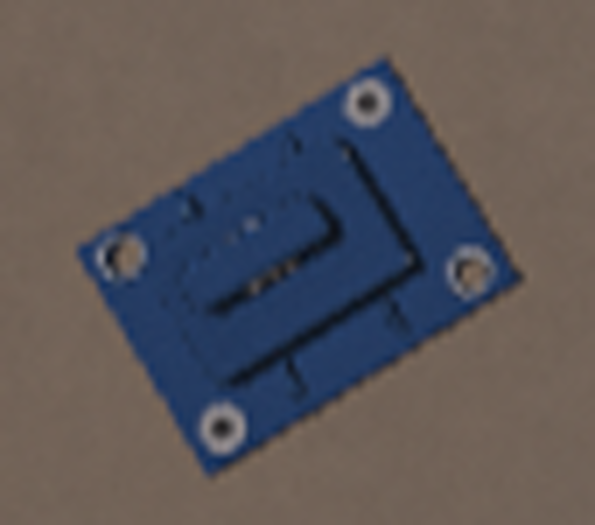

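Crop a gives the rim and board corners, the dowels at (187,182) and (502,372), and the key from (380,243) to (318,305). Crop b gives the flange corners and the through holes at (122,257) and (470,272). Next I'll fit poses to these points.

```bash
cat > h.py <<'E'
import numpy as np
from scipy.optimize import least_squares
from scipy.spatial.transform import Rotation as Ro
from cell import ctrl
def cam(n="top"): return ctrl.read_camera(n)
def proj(c,X):
    p=np.asarray(X)@c["R"].T+c["t"]; return np.c_[c["fx"]*p[:,0]/p[:,2]+c["cx"],c["fy"]*p[:,1]/p[:,2]+c["cy"]]
def place(q,L):
    L=np.asarray(L,float);c,s=np.cos(q[2]),np.sin(q[2]); return np.c_[q[0]+c*L[:,0]-s*L[:,1],q[1]+s*L[:,0]+c*L[:,1],L[:,2]]
def fit(c,L,uv,q0):
    r=least_squares(lambda q:(proj(c,place(q,L))-uv).ravel(),q0,x_scale=[10,10,.1]); return r.x,r.fun.reshape(-1,2)
def crop(u,x0,y0,k=7): return (np.asarray(u,float)+.5)/k-.5+[x0,y0]
def rot(L): return Ro.from_quat(np.roll(ctrl.sense()["orientation"],-1))
def delta(x,y,z,yaw):  # to TCP target, tool down with tool-y line at world angle yaw(+90) ; prints tool-frame move
    s=ctrl.sense(); R=rot(0); 
    d=R.inv().apply(np.array([x,y,z])-s["tool_pos"])
    T=Ro.from_euler("z",yaw)*Ro.from_euler("x",np.pi)
    print("move",d.round(1),"rot",(R.inv()*T).as_rotvec().round(3),"j",s["joints"].round(2),"t",s["time_s"])
E
cat > fit0.py <<'E'
from h import *
c=cam()
rim=[(50,68,46),(50,-68,46),(-50,-68,46),(-50,68,46)]
bd=[(75,100,18),(75,-100,18),(-75,-100,18),(-75,100,18)]
b,r=fit(c,rim+bd,crop([(150,155),(515,130),(540,400),(170,425),(62,97),(583,62),(620,465),(88,498)],265,243),[600,0,0.07]); print(b,r.round(2).tolist())
d,r=fit(c,[(38,54,59.5),(-38,-54,59.5)],crop([(187,182),(502,372)],265,243),b);print("dowels",d,r.round(2).tolist())
k,r=fit(c,[(0,18,84),(0,-18,84)],crop([(318,305),(380,243)],265,243),[b[0],b[1],.8]);print("key",k,r.round(2).tolist())
fl=[(50,68,12),(50,-68,12),(-50,-68,12),(-50,68,12)]; ho=[(38,54,12),(-38,-54,12),(38,-54,12),(-38,54,12)]
v,r=fit(c,fl+ho,crop([(80,247),(385,60),(522,277),(210,475),(122,257),(470,272),(367,103),(222,429)],130,228),[600,300,.55]);print("cover",v,r.round(2).tolist())
delta(b[0],b[1],300,k[2])
E
python3 fit0.py
```

```text
[ 4.96919684e+02 -2.08405996e+02  9.65166081e-02] [[-0.41, -0.55], [0.43, -0.52], [0.33, 0.48], [-0.54, 0.5], [-0.72, -0.28], [0.79, -0.36], [0.8, 0.09], [-0.68, 0.55]]
dowels [ 4.96492046e+02 -2.07648007e+02  1.01316192e-01] [[-0.18, -0.11], [0.18, 0.1]]
key [ 496.72851176 -207.94681776    0.80397521] [[-0.73, 0.72], [0.74, -0.73]]
cover [530.3604867  163.32417162   0.59797779] [[-0.62, 0.33], [-0.03, -0.47], [-0.29, 0.28], [-0.24, 0.11], [0.22, -0.11], [0.26, 0.01], [0.32, -0.02], [0.37, -0.15]]
move [ 406.2 -245.6  104.3] rot [-0.001 -0.    -0.484] j [-1.34  0.13  1.49  0.    1.52 -0.09] t 0.15
```

Careful with the scale: shifts go in shares of 50 mm and turns go in shares of pi rad. That gives: 40 mm is 0.8, -24 mm is -0.48.

```bash
python3 inch.py '{"sx":[0.8,0.8,0.8,0.8,0.8],"sy":[-0.48,-0.48,-0.48,-0.48,-0.48],"sz":[0,0,0,0,0],"ax":[0,0,0,0,0],"ay":[0,0,0,0,0],"az":[0,0,0,0,0]}' && python3 inch.py '{"sx":[0.8,0.8,0.8,0.8,0.8,0,0,0],"sy":[-0.48,-0.48,-0.48,-0.48,-0.48,0,0,0],"sz":[0,0,0,0,0,0,0,0],"ax":[0,0,0,0,0,0,0,0],"ay":[0,0,0,0,0,0,0,0],"az":[0,0,0,0,0,-0.0477,-0.0477,-0.0477]}' && python3 inch.py '{"sx":[0,0,0,0,0,0,0,0],"sy":[0,0,0,0,0,0,0,0],"sz":[0.2,0.2,0.2,0.2,0.2,0.2,0.2,0.2],"ax":[0,0,0,0,0,0,0,0],"ay":[0,0,0,0,0,0,0,0],"az":[-0.0477,-0.0477,-0.0477,-0.0477,-0.0477,-0.0477,-0.0477,-0.0477]}' && python3 inch.py '{"sx":[0,0,0,0,0],"sy":[0,0,0,0,0],"sz":[0,0,0,0,0],"ax":[0,0,0,0,0],"ay":[0,0,0,0,0],"az":[-0.0477,-0.0477,-0.0477,0,0]}' 45; python3 -c "
from h import *
delta(496.7,-208,235,2.375)"
```

```text
time_s: 0.65
tool_pos: [341.6, -391.2, 404.5]
orientation: [-0.0, 0.987, 0.159, -0.0]
ft_force: [1.4, -0.9, -0.4]
finger_gap: 85.4
grasp_force: 0.0
time_s: 1.45
tool_pos: [493.2, -215.3, 404.3]
orientation: [-0.0, 0.925, 0.379, -0.0]
ft_force: [0.4, -0.3, 0.2]
finger_gap: 85.3
grasp_force: 0.0
time_s: 2.25
tool_pos: [492.8, -215.9, 323.9]
orientation: [-0.0, 0.55, 0.835, -0.0]
ft_force: [-0.2, 0.1, -0.5]
finger_gap: 85.3
grasp_force: 0.0
time_s: 2.75
tool_pos: [492.8, -216.0, 324.5]
orientation: [-0.0, 0.355, 0.935, 0.0]
ft_force: [-0.6, 0.5, -0.6]
finger_gap: 45.3
grasp_force: 0.0
move [ 2.4  8.5 89.5] rot [-0.   -0.    0.04] j [-0.51  0.02  1.76 -0.    1.37 -1.35] t 2.75
```

To row units: 30 mm is 0.6, 29 mm is 0.58, 0.04 rad / 3.1416 = 0.0127.

```bash
python3 inch.py '{"sx":[0.048,0,0,0,0,0],"sy":[0.17,0,0,0,0,0],"sz":[0,0.6,0.6,0.58,0,0],"ax":[0,0,0,0,0,0],"ay":[0,0,0,0,0,0],"az":[0.0127,0,0,0,0,0]}' && python3 -c "
from h import *
delta(496.7,-208,235,2.375)
import cv2
cv2.imwrite('pics/c.png',cv2.resize(cam('side')['image'][190:300,160:310,::-1],None,fx=5,fy=5,interpolation=2))"
```

```text
time_s: 3.35
tool_pos: [496.6, -208.0, 235.7]
orientation: [-0.001, 0.373, 0.928, 0.0]
ft_force: [0.6, 0.3, 0.6]
finger_gap: 44.6
grasp_force: 0.0
move [-0.1  0.1  0.7] rot [-0.    -0.001  0.003] j [-0.49  0.12  1.83  0.    1.2  -1.3 ] t 3.35
```

View pics/c.png

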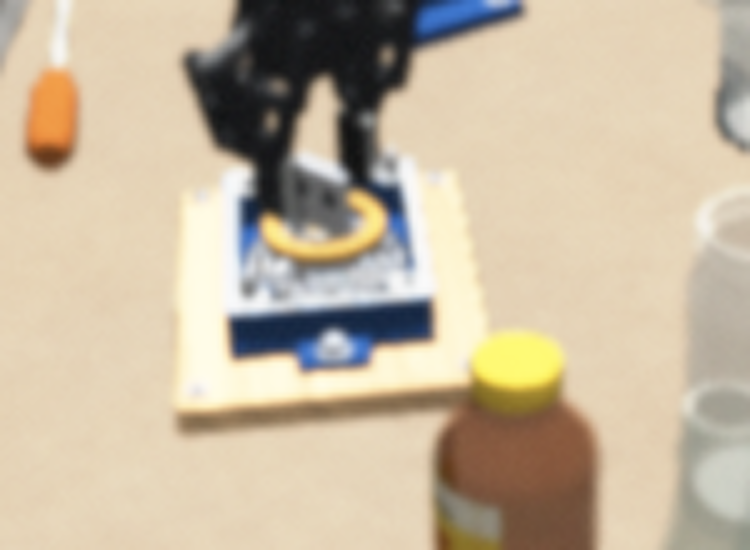

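The fingers straddle the key, with the left finger near (275,190), the right near (360,170) and the key at (315,190) between them. I'll close on it.

```bash
python3 inch.py '{"sx":[0,0,0,0,0,0,0,0],"sy":[0,0,0,0,0,0,0,0],"sz":[0,0,0,0,0,0,0,0],"ax":[0,0,0,0,0,0,0,0],"ay":[0,0,0,0,0,0,0,0],"az":[0,0,0,0,0,0,0,0]}' 0 60; python3 -c "
from h import *
delta(496.7,-208,235,2.375);print(ctrl.sense()['wrist_torque'])"
```

```text
time_s: 4.2
tool_pos: [497.4, -208.3, 237.4]
orientation: [0.001, 0.372, 0.928, -0.0]
ft_force: [-0.8, -0.1, 6.3]
finger_gap: 6.2
grasp_force: 60.6
move [ 0.7 -0.2  2.4] rot [0.001 0.002 0.005] j [-0.49  0.11  1.82  0.    1.2  -1.3 ] t 4.2
[ 0.1228386   0.13369106 -0.00676203]
```

To row units: 0.12 rad / 3.1416 = 0.0382.

```bash
python3 inch.py '{"sx":[0,0,0,0,0],"sy":[0,0,0,0,0],"sz":[0,0,0,0,0],"ax":[0,0,0,0,0],"ay":[0,0,0,0,0],"az":[0.0382,0.0382,0.0382,0.0382,0]}' && python3 -c "
from h import *
delta(496.7,-208,235,1.09);print(ctrl.sense()['wrist_torque'])
import cv2
cv2.imwrite('pics/d.png',cv2.resize(cam('side')['image'][190:300,160:310,::-1],None,fx=5,fy=5,interpolation=2))"
```

```text
time_s: 4.7
tool_pos: [497.2, -208.4, 237.4]
orientation: [0.001, 0.584, 0.812, -0.0]
ft_force: [-2.4, -0.3, 6.8]
finger_gap: 6.5
grasp_force: 60.8
move [ 0.6 -0.4  2.4] rot [0.002 0.001 0.805] j [-0.49  0.11  1.82 -0.    1.2  -0.82] t 4.7
[-0.00821737  0.41327615 -0.07475978]
```

View pics/d.png

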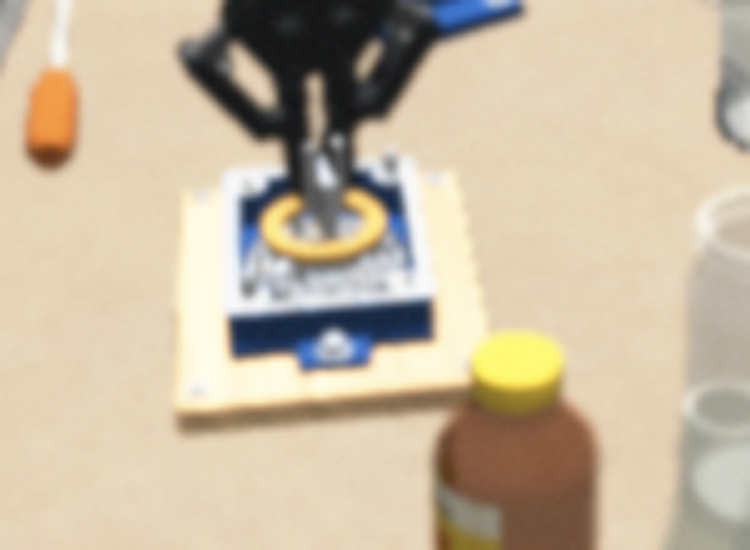

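The key is held at (325,180) and turning with the gripper, so I'll finish this stroke, regrip in place and check.

To row units: 0.12 rad / 3.1416 = 0.0382.

```bash
python3 inch.py '{"sx":[0,0,0,0,0,0,0,0],"sy":[0,0,0,0,0,0,0,0],"sz":[0,0,0,0,0,0,0,0],"ax":[0,0,0,0,0,0,0,0],"ay":[0,0,0,0,0,0,0,0],"az":[0.0382,0.0382,0.0382,0.0382,0.0382,0.0382,0.0255,0]}' && python3 inch.py '{"sx":[0,0,0,0,0],"sy":[0,0,0,0,0],"sz":[0,0,0,0,0],"ax":[0,0,0,0,0],"ay":[0,0,0,0,0],"az":[0,0,0,0,0]}' 40 && python3 inch.py '{"sx":[0,0,0,0,0,0,0,0],"sy":[0,0,0,0,0,0,0,0],"sz":[0,0,0,0,0,0,0,0],"ax":[0,0,0,0,0,0,0,0],"ay":[0,0,0,0,0,0,0,0],"az":[0,0,0,0,0,0,0,0]}' 0 60; python3 -c "
from h import *
delta(496.7,-208,235,1.09)"
```

```text
time_s: 5.55
tool_pos: [497.0, -208.4, 237.4]
orientation: [0.001, 0.853, 0.521, 0.0]
ft_force: [-4.9, 0.2, 8.7]
finger_gap: 6.8
grasp_force: 61.1
time_s: 6.05
tool_pos: [496.7, -208.0, 235.6]
orientation: [-0.0, 0.853, 0.523, -0.0]
ft_force: [-0.1, -0.1, -0.9]
finger_gap: 40.0
grasp_force: 0.0
time_s: 6.85
tool_pos: [497.0, -208.1, 235.9]
orientation: [0.0, 0.853, 0.523, 0.0]
ft_force: [4.2, -2.5, -2.9]
finger_gap: 6.8
grasp_force: 62.2
move [ 0.  -0.3  0.9] rot [ 0.001 -0.     0.01 ] j [-0.49  0.12  1.83  0.    1.2  -0.02] t 6.85
```

To row units: 0.13 rad / 3.1416 = 0.0414.

```bash
python3 inch.py '{"sx":[0,0,0,0,0,0,0,0],"sy":[0,0,0,0,0,0,0,0],"sz":[0,0,0,0,0,0,0,0],"ax":[0,0,0,0,0,0,0,0],"ay":[0,0,0,0,0,0,0,0],"az":[0.0414,0.0414,0.0414,0.0414,0.0414,0.0414,0.0414,0.0414]}' && python3 inch.py '{"sx":[0,0,0,0],"sy":[0,0,0,0],"sz":[0,0,0,0],"ax":[0,0,0,0],"ay":[0,0,0,0],"az":[0.0414,0.035,0,0]}' && python3 inch.py '{"sx":[0,0,0,0,0],"sy":[0,0,0,0,0],"sz":[0,0,0,0,-0.6],"ax":[0,0,0,0,0],"ay":[0,0,0,0,0],"az":[0,0,0,0,0]}' 50; python3 -c "
from h import *
delta(496.7,-208,235,-0.19)"
```

```text
time_s: 7.65
tool_pos: [497.0, -208.0, 235.9]
orientation: [0.0, 1.0, 0.027, 0.0]
ft_force: [5.1, -2.1, -1.9]
finger_gap: 6.5
grasp_force: 62.2
time_s: 8.05
tool_pos: [497.0, -208.0, 235.9]
orientation: [0.0, 0.996, -0.088, 0.0]
ft_force: [5.2, -1.2, -2.1]
finger_gap: 6.7
grasp_force: 62.2
time_s: 8.55
tool_pos: [494.7, -207.0, 261.5]
orientation: [-0.002, 0.996, -0.09, -0.004]
ft_force: [-0.2, -0.4, -0.5]
finger_gap: 50.1
grasp_force: 0.0
move [ 2.4  0.7 26.5] rot [-0.003  0.008  0.01 ] j [-0.49  0.08  1.81 -0.    1.26  1.26] t 8.55
```

To row units: -0.15 rad / 3.1416 = -0.0477.

```bash
python3 inch.py '{"sx":[0,0,0,0,0,0,0,0],"sy":[0,0,0,0,0,0,0,0],"sz":[0,0,0,0,0,0,0,0],"ax":[0,0,0,0,0,0,0,0],"ay":[0,0,0,0,0,0,0,0],"az":[-0.0446,-0.0477,-0.0477,-0.0477,-0.0477,-0.0477,-0.0477,-0.0477]}' && python3 inch.py '{"sx":[0,0,0,0,0,0,0,0],"sy":[0,0,0,0,0,0,0,0],"sz":[0,0,0,0,0,0,0,0],"ax":[0,0,0,0,0,0,0,0],"ay":[0,0,0,0,0,0,0,0],"az":[-0.0477,-0.0477,-0.0477,-0.0477,-0.0477,-0.0477,-0.0477,-0.0477]}' && python3 inch.py '{"sx":[0,0,0,0,0,0,0],"sy":[0,0,0,0,0,0,0],"sz":[0,0,0,0,0,0,0],"ax":[0,0,0,0,0,0,0],"ay":[0,0,0,0,0,0,0],"az":[-0.0477,-0.0477,-0.0477,-0.0477,-0.0477,0,0]}' ; python3 -c "
from h import *
delta(496.7,-208,235,2.95)
import cv2
cv2.imwrite('pics/e.png',cv2.resize(cam('side')['image'][200:280,170:280,::-1],None,fx=7,fy=7,interpolation=2))"
```

```text
time_s: 9.35
tool_pos: [496.6, -208.0, 265.6]
orientation: [-0.0, 0.874, 0.487, -0.0]
ft_force: [-0.3, 0.2, 0.4]
finger_gap: 50.4
grasp_force: 0.0
time_s: 10.15
tool_pos: [496.6, -208.0, 265.6]
orientation: [-0.0, 0.446, 0.895, -0.0]
ft_force: [0.2, 0.1, 0.3]
finger_gap: 50.3
grasp_force: 0.0
time_s: 10.85
tool_pos: [496.7, -208.0, 265.6]
orientation: [-0.0, 0.093, 0.996, 0.0]
ft_force: [-0.2, -0.5, -0.1]
finger_gap: 50.2
grasp_force: 0.0
move [-0.   0.  30.6] rot [ 0.    -0.     0.005] j [-0.49  0.08  1.81 -0.    1.26 -1.88] t 10.85
```

View pics/e.png

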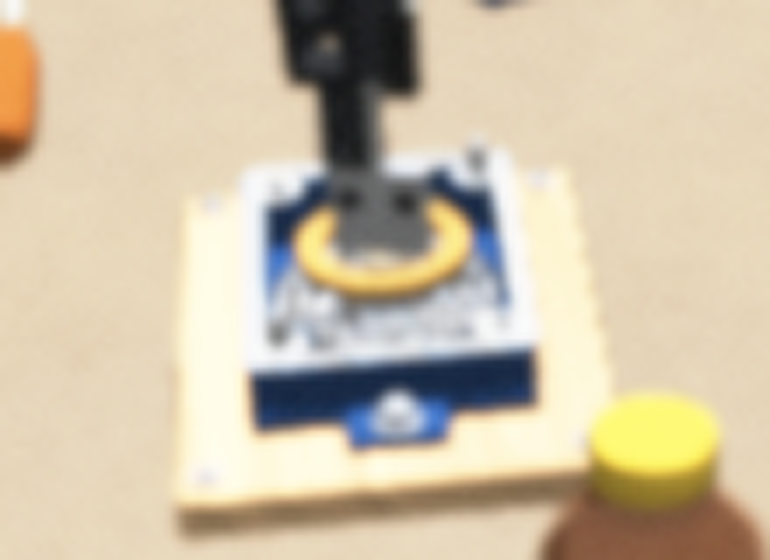

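The key now stands broadside at (380,210), as expected after about 2.56 rad. I'll do the third stroke.

To row units: 30.5 mm is 0.61.

```bash
python3 inch.py '{"sx":[0,0,0],"sy":[0,0,0],"sz":[0.61,0,0],"ax":[0,0,0],"ay":[0,0,0],"az":[0,0,0]}' && python3 inch.py '{"sx":[0,0,0,0,0,0,0,0],"sy":[0,0,0,0,0,0,0,0],"sz":[0,0,0,0,0,0,0,0],"ax":[0,0,0,0,0,0,0,0],"ay":[0,0,0,0,0,0,0,0],"az":[0,0,0,0,0,0,0,0]}' 0 70 && python3 inch.py '{"sx":[0,0,0,0,0,0,0,0],"sy":[0,0,0,0,0,0,0,0],"sz":[0,0,0,0,0,0,0,0],"ax":[0,0,0,0,0,0,0,0],"ay":[0,0,0,0,0,0,0,0],"az":[0.0414,0.0414,0.0414,0.0414,0.0414,0.0414,0.0414,0.0414]}' && python3 inch.py '{"sx":[0,0,0,0],"sy":[0,0,0,0],"sz":[0,0,0,0],"ax":[0,0,0,0],"ay":[0,0,0,0],"az":[0.0414,0.0095,0,0]}'; python3 -c "
from h import *
delta(496.7,-208,235,1.67);print(ctrl.sense()['wrist_torque'])"
```

```text
time_s: 11.2
tool_pos: [496.2, -207.7, 234.7]
orientation: [-0.001, 0.092, 0.996, 0.0]
ft_force: [0.3, 0.1, 0.1]
finger_gap: 50.0
grasp_force: 0.0
time_s: 12.0
tool_pos: [497.2, -208.1, 236.4]
orientation: [0.001, 0.091, 0.996, -0.0]
ft_force: [-1.0, 0.5, 5.8]
finger_gap: 6.5
grasp_force: 69.1
time_s: 12.8
tool_pos: [497.1, -208.2, 236.4]
orientation: [0.001, 0.576, 0.818, 0.0]
ft_force: [-1.8, 1.3, 5.8]
finger_gap: 6.4
grasp_force: 69.3
time_s: 13.2
tool_pos: [497.1, -208.2, 236.4]
orientation: [0.001, 0.637, 0.771, 0.0]
ft_force: [-1.4, 2.7, 7.0]
finger_gap: 6.3
grasp_force: 69.3
move [ 0.3 -0.4  1.4] rot [0.001 0.001 0.09 ] j [-0.49  0.11  1.82  0.    1.2  -0.68] t 13.2
[ 0.22450074  0.33170671 -0.0565791 ]
```

To row units: 0.04 rad / 3.1416 = 0.0127.

```bash
q(){ python3 -c "
from h import *
s=ctrl.sense();print(s['wrist_torque'].round(3));delta(496.7,-208,235,1.67)"; }; python3 inch.py '{"sx":[0,0,0],"sy":[0,0,0],"sz":[0,0,0],"ax":[0,0,0],"ay":[0,0,0],"az":[0.0127,0.0064,0]}' |grep ori; q;python3 inch.py '{"sx":[0,0],"sy":[0,0],"sz":[0,0],"ax":[0,0],"ay":[0,0],"az":[0.0095,0]}'|grep ori ;q;  python3 inch.py '{"sx":[0,0],"sy":[0,0],"sz":[0,0],"ax":[0,0],"ay":[0,0],"az":[0.0095,0]}'|grep ori ;q
```

```text
orientation: [0.001, 0.66, 0.751, 0.0]
[ 0.258  0.307 -0.091]
move [ 0.2 -0.4  1.4] rot [0.001 0.001 0.029] j [-0.49  0.11  1.82  0.    1.2  -0.62] t 13.5
orientation: [0.001, 0.672, 0.741, 0.0]
[ 0.209  0.369 -0.047]
move [ 0.2 -0.4  1.4] rot [ 0.001  0.001 -0.001] j [-0.49  0.11  1.82  0.    1.2  -0.59] t 13.7
orientation: [0.001, 0.683, 0.731, 0.0]
[0.204 0.373 0.055]
move [ 0.2 -0.4  1.4] rot [ 0.001  0.001 -0.031] j [-0.49  0.11  1.82 -0.    1.2  -0.56] t 13.9
```

To row units: 0.03 rad / 3.1416 = 0.0095.

```bash
q(){ python3 -c "
from h import *
s=ctrl.sense();print(s['wrist_torque'].round(3));delta(496.7,-208,235,1.67)"; }; python3 inch.py '{"sx":[0,0],"sy":[0,0],"sz":[0,0],"ax":[0,0],"ay":[0,0],"az":[0.0095,0]}' |grep ori; q;python3 inch.py '{"sx":[0,0],"sy":[0,0],"sz":[0,0],"ax":[0,0],"ay":[0,0],"az":[0.0095,0]}'|grep ori ;q;  python3 inch.py '{"sx":[0,0],"sy":[0,0],"sz":[0,0],"ax":[0,0],"ay":[0,0],"az":[0.0095,0]}'|grep ori ;q
```

```text
orientation: [0.001, 0.693, 0.721, 0.0]
[0.231 0.368 0.268]
move [ 0.2 -0.4  1.4] rot [ 0.001  0.001 -0.061] j [-0.49  0.11  1.82 -0.    1.2  -0.53] t 14.1
orientation: [0.001, 0.704, 0.71, 0.0]
[0.239 0.315 0.462]
move [ 0.1 -0.4  1.4] rot [ 0.001  0.001 -0.091] j [-0.49  0.11  1.82 -0.    1.2  -0.5 ] t 14.3
orientation: [0.001, 0.715, 0.7, 0.0]
[0.225 0.334 0.613]
move [ 0.1 -0.5  1.4] rot [ 0.001  0.001 -0.12 ] j [-0.49  0.11  1.82 -0.    1.2  -0.47] t 14.5
```

The torque climbs steadily to 0.6 N m, so the key is on its stop. I'll release it, lift and look.

To row units: -50 mm is -1, -30 mm is -0.6.

```bash
python3 inch.py '{"sx":[0,0,0,0,0,0,0,0],"sy":[0,0,0,0,0,0,0,0],"sz":[0,0,0,0,-0.6,-1,0,0],"ax":[0,0,0,0,0,0,0,0],"ay":[0,0,0,0,0,0,0,0],"az":[0,0,0,0,0,0,0,0]}' 45; python3 -c "
from h import *
delta(530.4,163.3,320,2.169)"
```

```text
time_s: 15.3
tool_pos: [497.4, -208.4, 317.2]
orientation: [0.002, 0.715, 0.7, 0.001]
ft_force: [0.1, -0.2, 0.5]
finger_gap: 45.0
grasp_force: 0.0
move [372.3  25.2  -3.4] rot [ 0.003  0.003 -0.619] j [-0.49  0.02  1.76 -0.    1.35 -0.47] t 15.3
```

To row units: 42 mm is 0.84, 2.8 mm is 0.056.

```bash
python3 inch.py '{"sx":[0.82,0.82,0.82,0.82,0.84,0.84,0.84,0.82],"sy":[0.056,0.056,0.056,0.056,0.056,0.056,0.056,0.056],"sz":[0,0,0,0,0,0,0,0],"ax":[0,0,0,0,0,0,0,0],"ay":[0,0,0,0,0,0,0,0],"az":[0,0,0,0,0,0,0,0]}' && python3 inch.py '{"sx":[0.82,0,0,0,0,0,0],"sy":[0.056,0,0,0,0,0,0],"sz":[0,0,0,0,0,0,0],"ax":[0,0,0,0,0,0,0],"ay":[0,0,0,0,0,0,0],"az":[0,-0.0477,-0.0477,-0.0477,-0.0477,0,0]}'
python3 - <<'E'
from h import *
delta(530.4,163.3,226,2.169)
import cv2
c=cam();t=c['image'][:,:,::-1]; s=cam('side')
a=cv2.resize(t[248:318,270:360],None,fx=8,fy=8,interpolation=2)
cv2.imwrite('pics/f.png',a[:600])
q=proj(s,[[530,163,50]])[0].astype(int);print(q)
b=cv2.resize(s['image'][q[1]-50:q[1]+30,q[0]-50:q[0]+50,::-1],None,fx=7,fy=7,interpolation=2); cv2.imwrite('pics/g.png',b)
E
```

```text
time_s: 16.1
tool_pos: [525.3, 124.1, 313.4]
orientation: [-0.001, 0.714, 0.7, -0.001]
ft_force: [0.4, 0.2, -0.1]
finger_gap: 44.9
grasp_force: 0.0
time_s: 16.8
tool_pos: [529.3, 163.2, 313.9]
orientation: [-0.001, 0.478, 0.878, -0.001]
ft_force: [0.4, 0.4, -0.1]
finger_gap: 45.3
grasp_force: 0.0
move [-0.6  1.1 87.9] rot [-0.002 -0.001 -0.024] j [ 0.21  0.07  1.72 -0.    1.35 -0.37] t 16.8
[239 176]
```

View pics/f.png

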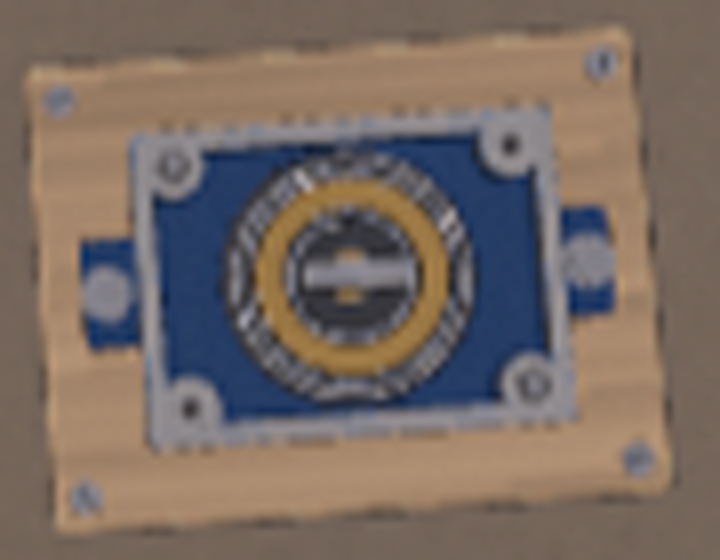

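The key at (360,276) is now nearly in line with the housing. I'll measure the leftover angle from the pixels.

Run:
```python
from h import *
import cv2
c=cam();im=c['image'].astype(float)
cc=proj(c,[[496.6,-208,84]])[0];print(cc)
k=8;x0,y0=300,268
p=cv2.resize(im[y0:y0+30,x0:x0+30],None,fx=k,fy=k,interpolation=cv2.INTER_CUBIC)
g=p.mean(2);sat=p.max(2)-p.min(2)
m=((g>115)&(sat<30)).astype(np.uint8)
n,l,st,ce=cv2.connectedComponentsWithStats(m)
for i in np.argsort(-st[1:,4])[:4]+1:
    ys,xs=np.nonzero(l==i); r=cv2.minAreaRect(np.c_[xs,ys].astype(np.float32)); co=np.cov(xs,ys);w,v=np.linalg.eigh(co)
    print(st[i],crop(ce[i],x0,y0,k).round(2),r[1],r[2],v[:,1], )
for a in (0,.05,.0985,.15):
    e=proj(c,place([496.6,-208,a],[(0,18,84),(0,-18,84)]));d=e[1]-e[0];print(a,d,d[1]/d[0])
```

```text
[314.45879538 281.75526942]
[  65   96  109   31 2204] [314.68 281.6 ] (108.21834564208984, 28.994197845458984) 1.1457629203796387 [-0.99987178  0.01601333]
[198  49  18  23 268] [325.39 275.08] (12.727922439575195, 24.041629791259766) 45.0 [-0.57342754  0.81925628]
[ 54  10  20  20 256] [307.37 270.01] (20.50609588623047, 13.435027122497559) 45.0 [0.69867188 0.71544224]
[222 108   8  32 213] [327.78 282.95] (31.0, 7.0) 90.0 [0.03502262 0.99938652]
0 [14.62207324  0.44819639] 0.03065204119212221
0.05 [14.61653636 -0.2889453 ] -0.019768384068902647
0.0985 [14.57625912 -1.00330027] -0.06883112182937631
0.15 [14.49596801 -1.75922134] -0.12135935553058634
```

The key sits about 0.05 rad hard against its stop, so the winding is done. Next I'll grip the lug.

To row units: 30 mm is 0.6, 28 mm is 0.56, -0.024 rad / 3.1416 = -0.0076.

```bash
python3 inch.py '{"sx":[-0.012,0,0,0,0,0],"sy":[0.022,0,0,0,0,0],"sz":[0,0.6,0.6,0.56,0,0],"ax":[0,0,0,0,0,0],"ay":[0,0,0,0,0,0],"az":[-0.0076,0,0,0,0,0]}' && python3 inch.py '{"sx":[0,0,0,0,0,0],"sy":[0,0,0,0,0,0],"sz":[0,0,0,0,0,0],"ax":[0,0,0,0,0,0],"ay":[0,0,0,0,0,0],"az":[0,0,0,0,0,0]}' 0 80;  python3 -c "
from h import *
delta(530.4,163.3,226,2.169);s=ctrl.sense();print(s['wrist_torque'])"
```

```text
time_s: 17.55
tool_pos: [530.9, 163.4, 227.3]
orientation: [-0.0, 0.465, 0.885, -0.0]
ft_force: [-0.2, -0.1, 0.2]
finger_gap: 44.9
grasp_force: 0.0
time_s: 18.15
tool_pos: [531.9, 163.6, 229.3]
orientation: [0.001, 0.465, 0.885, 0.001]
ft_force: [-1.9, -1.3, 7.3]
finger_gap: 16.5
grasp_force: 78.7
move [ 0.6 -1.4  3.3] rot [0.003 0.001 0.005] j [ 0.21  0.17  1.78 -0.    1.19 -0.4 ] t 18.15
[-0.12295371  0.26530991  0.00414207]
```

To row units: -35 mm is -0.7, -15 mm is -0.3, 0.13 rad / 3.1416 = 0.0414.

```bash
python3 inch.py '{"sx":[0,0,0,0,0,0,0,0],"sy":[0,0,0,0,0,0,0,0],"sz":[-0.3,-0.7,-0.7,-0.7,0,0,0,0],"ax":[0,0,0,0,0,0,0,0],"ay":[0,0,0,0,0,0,0,0],"az":[0,0,0,0,0.0382,0.0414,0.0414,0.0382]}' &&  python3 inch.py '{"sx":[0,0,0],"sy":[0,0,0],"sz":[0,0,0],"ax":[0,0,0],"ay":[0,0,0],"az":[0,0,0]}'; python3 -c "
from h import *
delta(497,-208,345,1.67);s=ctrl.sense();print(s['wrist_torque'])"
```

```text
time_s: 18.95
tool_pos: [530.7, 163.4, 348.1]
orientation: [0.0, 0.672, 0.741, 0.0]
ft_force: [-0.3, 0.1, -5.6]
finger_gap: 16.9
grasp_force: 78.8
time_s: 19.25
tool_pos: [530.9, 163.4, 347.5]
orientation: [0.0, 0.669, 0.744, 0.0]
ft_force: [-0.0, 0.0, -5.0]
finger_gap: 16.7
grasp_force: 78.8
move [-365.8  -72.9    2.4] rot [ 0.    -0.     0.007] j [0.21 0.04 1.68 0.   1.41 0.1 ] t 19.25
[ 0.07428982 -0.00474368 -0.09662236]
```

To row units: -42 mm is -0.84, -30 mm is -0.6.

```bash
python3 inch.py '{"sx":[-0.6,-0.84,-0.84,-0.84,-0.84,-0.84,-0.84,-0.84],"sy":[-0.12,-0.168,-0.168,-0.168,-0.168,-0.168,-0.168,-0.168],"sz":[0,0,0,0,0,0,0,0],"ax":[0,0,0,0,0,0,0,0],"ay":[0,0,0,0,0,0,0,0],"az":[0,0,0,0,0,0,0,0]}' &&  python3 inch.py '{"sx":[-0.6,-0.24,0,0,0],"sy":[-0.12,-0.04,0,0,0],"sz":[0,0,0,0,0],"ax":[0,0,0,0,0],"ay":[0,0,0,0,0],"az":[0,0.0022,0,0,0]}'
python3 - <<'E'
from h import *
delta(497,-208,345,1.67)
import cv2
c=cam();t=c['image'][:,:,::-1]
q=proj(c,[[497,-208,127]])[0];x0,y0=(q-[50,37]).astype(int);print(x0,y0)
cv2.imwrite('pics/k.png',cv2.resize(t[y0:y0+75,x0:x0+100],None,fx=8,fy=8,interpolation=2))
E
```

```text
time_s: 20.05
tool_pos: [499.3, -167.2, 347.5]
orientation: [0.0, 0.669, 0.743, 0.0]
ft_force: [0.3, 0.1, -4.0]
finger_gap: 16.3
grasp_force: 79.0
time_s: 20.55
tool_pos: [496.4, -206.9, 347.1]
orientation: [-0.0, 0.672, 0.741, 0.0]
ft_force: [1.3, 0.9, -4.8]
finger_gap: 16.7
grasp_force: 79.0
move [-1.2  0.5  2.1] rot [-0.    -0.001 -0.001] j [-0.49 -0.    1.73  0.    1.41 -0.59] t 20.55
265 244
```

View pics/k.png

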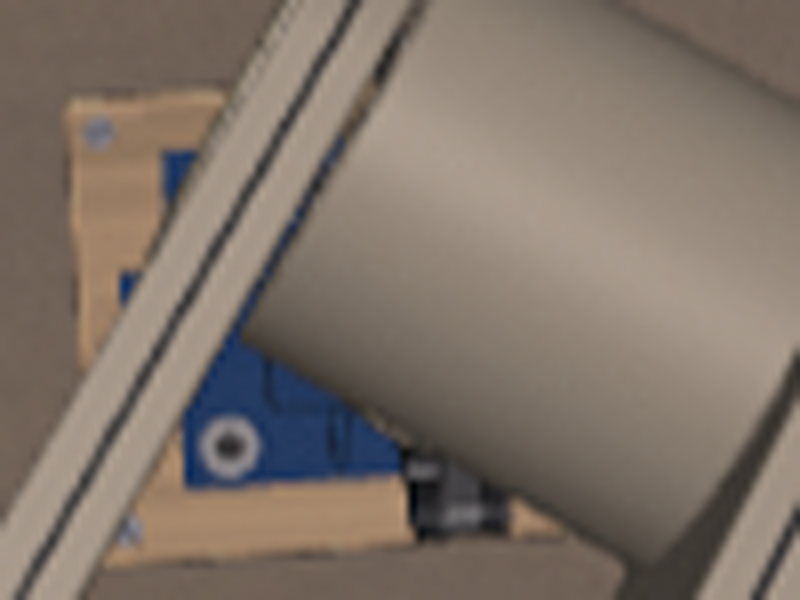

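The arm hides most of the view. Still visible are the cover's corners at about (163,152) and (188,488), and its screw hole at (231,446). I'll fit to those.

Run:
```python
from h import *
c=cam();s=ctrl.sense();z=s["tool_pos"][2]-229.3+12
L=[(50,68,z),(-50,68,z),(-38,54,z)]
v,r=fit(c,L,crop([(163,152),(188,488),(231,446)],265,244,8),[497,-208,.1]);print(z,v,r.round(2).tolist(),s["tool_pos"])
import cv2
m=cam("side")
q=proj(m,[[497,-208,120]])[0];x0,y0=(q-[60,45]).astype(int);print(x0,y0)
cv2.imwrite('pics/m.png',cv2.resize(m['image'][y0:y0+90,x0:x0+120,::-1],None,fx=6.6,fy=6.6,interpolation=2))
```

```text
129.88996169234383 [ 4.96083286e+02 -2.06400359e+02  9.99822258e-02] [[-0.02, -0.25], [-0.08, 0.29], [0.1, -0.05]] [ 496.44889812 -206.9118687   347.18996169]
161 164
```

View pics/m.png

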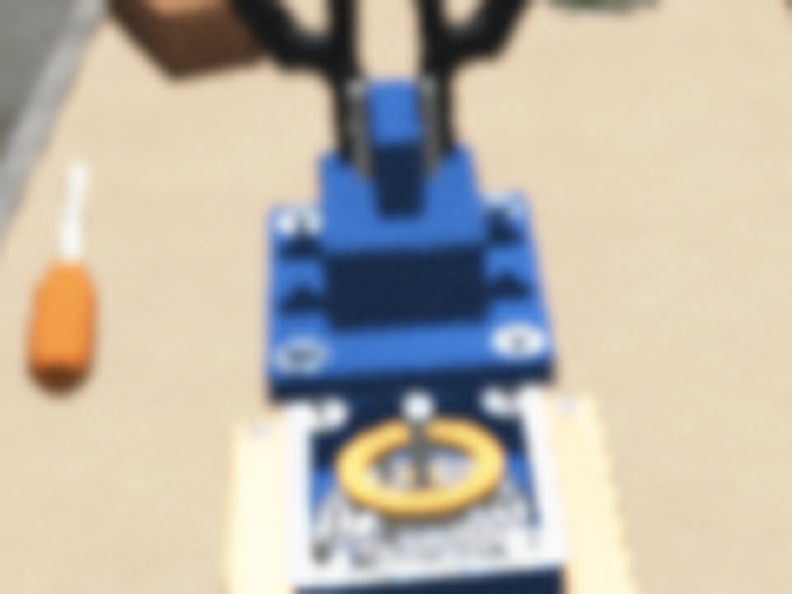

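The side view shows the cover level above the base, with near flange corners at (270,375) and (552,352). I'll cross-check the relative offset in this camera.

Run:
```python
from h import *
m=cam("side");z=129.9
v,r=fit(m,[(-50,-68,z),(50,-68,z),(50,68,z),(-50,68,z),(-38,-54,z),(38,-54,z)],crop([(270,375),(552,352),(522,193),(272,208),(300,354),(517,341)],161,164,6.6),[497,-208,.1]);print(v,r.round(2).tolist())
z=46
v,r=fit(m,[(-50,-68,z),(50,-68,z),(50,68,z),(-50,68,z)],crop([(250,370),(535,350),(510,152),(245,170)],170,200,7),[497,-208,.1]);print(v,r.round(2).tolist())
delta(497.1,-208.4,345,1.67)
```

```text
[ 4.97017756e+02 -2.04605651e+02  9.54235245e-02] [[-0.82, 0.22], [0.61, 0.36], [0.57, -0.44], [-0.56, -0.13], [0.0, 0.05], [0.23, -0.45]]
[ 4.99138928e+02 -2.09122586e+02  8.94166736e-02] [[-0.97, 0.16], [0.8, -0.57], [0.02, 0.05], [0.19, 0.27]]
move [-1.3  0.6  2.2] rot [ 0.    -0.    -0.002] j [-0.49 -0.    1.73  0.    1.41 -0.59] t 20.75
```

To row units: 15 mm is 0.3, -1.5 mm is -0.03.

```bash
python3 inch.py '{"sx":[-0.03,0,0,0,0,0,0,0],"sy":[0.012,0,0,0,0,0,0,0],"sz":[0,0.3,0.2,0.2,0.2,0.2,0,0],"ax":[0,0,0,0,0,0,0,0],"ay":[0,0,0,0,0,0,0,0],"az":[0,0,0,0,0,0,0,0]}'; python3 -c "
from h import *
delta(497.1,-208.6,291,1.67)"
```

```text
time_s: 21.55
tool_pos: [496.9, -209.5, 291.9]
orientation: [-0.0, 0.672, 0.74, -0.0]
ft_force: [0.0, 0.1, -3.9]
finger_gap: 16.5
grasp_force: 78.8
move [0.9 0.3 0.9] rot [-0.001 -0.    -0.003] j [-0.49  0.05  1.78  0.    1.31 -0.59] t 21.55
```

To row units: 2.5 mm is 0.05, 0.9 mm is 0.018.

```bash
python3 inch.py '{"sx":[0.018,0,0,0,0],"sy":[0.006,0,0,0,0],"sz":[0,0.05,0.05,0,0],"ax":[0,0,0,0,0],"ay":[0,0,0,0,0],"az":[0,0,0,0,0]}'|grep -v ori;  python3 inch.py '{"sx":[0,0,0,0],"sy":[0,0,0,0],"sz":[0.04,0.04,0,0],"ax":[0,0,0,0],"ay":[0,0,0,0],"az":[0,0,0,0]}' |grep -v ori; python3 -c "
from h import *
delta(497.1,-208.6,275,1.67);print(ctrl.sense()['wrist_torque'])"
```

```text
time_s: 22.05
tool_pos: [497.1, -208.6, 287.1]
ft_force: [-0.3, -0.1, -4.6]
finger_gap: 16.6
grasp_force: 78.8
time_s: 22.45
tool_pos: [497.1, -208.6, 283.1]
ft_force: [-0.6, -0.3, -3.5]
finger_gap: 16.6
grasp_force: 78.8
move [-0.  -0.   8.1] rot [-0.    -0.    -0.003] j [-0.49  0.06  1.79  0.    1.29 -0.59] t 22.45
[-0.02987103 -0.07038548 -0.0205814 ]
```

No contact, and the underside is already below the dowel tips, so the dowels are in. I'll press down.

To row units: 2 mm is 0.04.

```bash
python3 inch.py '{"sx":[0,0,0,0],"sy":[0,0,0,0],"sz":[0.04,0.04,0,0],"ax":[0,0,0,0],"ay":[0,0,0,0],"az":[0,0,0,0]}'|grep -v ori;  python3 inch.py '{"sx":[0,0,0,0],"sy":[0,0,0,0],"sz":[0.04,0.04,0,0],"ax":[0,0,0,0],"ay":[0,0,0,0],"az":[0,0,0,0]}' |grep -v ori; python3 inch.py '{"sx":[0,0,0],"sy":[0,0,0],"sz":[0.04,0,0],"ax":[0,0,0],"ay":[0,0,0],"az":[0,0,0]}' |grep -v ori; python3 inch.py '{"sx":[0,0,0],"sy":[0,0,0],"sz":[0.04,0,0],"ax":[0,0,0],"ay":[0,0,0],"az":[0,0,0]}' |grep -v ori
```

```text
time_s: 22.85
tool_pos: [497.3, -208.7, 279.8]
ft_force: [-2.1, 1.3, 3.9]
finger_gap: 16.6
grasp_force: 79.9
time_s: 23.25
tool_pos: [497.3, -208.7, 275.8]
ft_force: [-3.3, 1.0, 7.1]
finger_gap: 16.5
grasp_force: 80.5
time_s: 23.55
tool_pos: [497.3, -208.7, 275.4]
ft_force: [-11.3, 4.9, 20.8]
finger_gap: 16.4
grasp_force: 82.4
time_s: 23.85
tool_pos: [497.4, -208.7, 275.3]
ft_force: [-20.7, 9.7, 37.3]
finger_gap: 16.6
grasp_force: 84.7
```

To row units: -1.5 mm is -0.03, 0.5 mm is 0.01.

```bash
python3 inch.py '{"sx":[0.01,0,0,0,0],"sy":[-0.03,0,0,0,0],"sz":[0,0,0,0,0],"ax":[0,0,0,0,0],"ay":[0,0,0,0,0],"az":[0,0,0,0,0]}' - 100; python3 -c "
from h import *
delta(497.1,-208.6,275.3,1.67);print(ctrl.sense()['wrist_torque'])"
```

```text
time_s: 24.35
tool_pos: [496.7, -208.5, 275.3]
orientation: [0.002, 0.672, 0.74, 0.001]
ft_force: [-11.5, 6.6, 30.8]
finger_gap: 16.5
grasp_force: 98.1
move [-0.1  0.4  0. ] rot [ 0.004  0.002 -0.003] j [-0.49  0.06  1.8   0.    1.27 -0.59] t 24.35
[1.09563938 1.78243304 0.02773118]
```

The hard stop comes at TCP z 275.3, exactly the expected flush height. Just before it the ring was pushing about 12 N, its level value, and the cover is upright and steady. I'll hand it in.

```bash
python3 inch.py '{"sx":[0,0,0,0,0],"sy":[0,0,0,0,0],"sz":[0,0,0,0,0],"ax":[0,0,0,0,0],"ay":[0,0,0,0,0],"az":[0,0,0,0,0]}' && python3 -c "
from cell import ctrl
print(ctrl.sign_off())"
```

```text
time_s: 24.85
tool_pos: [496.7, -208.5, 275.3]
orientation: [0.002, 0.672, 0.74, 0.001]
ft_force: [-12.4, 7.1, 30.3]
finger_gap: 16.6
grasp_force: 98.1
the job is handed in; nothing more can be done
None
```

I wound the key to its stop, fitted the cover over the key and dowels, and handed the job in at 24.9 s with the cover still gripped and pressed shut at about 30 N; flush closure was judged from height and force readings, not from a final picture.

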